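# Fit the top tray onto the tasting stand

### The job

Put the two-tier tasting stand together: lift the small footed tray by the grip of its arch handle and set it on the post of the large tray so that the peg under it drops into the blind hole in the post's top and the tray sits fully home, flat on the post. The tray hides the hole as it comes down and the hole was bored by eye, so you may have to feel about for it with the peg; leave the bread rolls, the bottle and the jar where they are.

Things in the scene. Friction and masses are not known exactly. Their poses are not given: they have to be found in the camera images.
- tray: The small round top tray, 0.3 to 0.52 kg, loose, standing upright on three feet: 180 mm across, white rim, floor's underside 22 mm and rim top 52 mm above the origin. Origin: centre, at the level of the feet's undersides (on the table at the start); z up. Feet 18 mm thick, 22 mm high, 72 mm from the centre. A brass arch handle spans it in its x-z plane (x to both sides, 192 mm wide).
- tray_grip (a point): Centre of the flat-sided wooden grip on top of the tray's arch handle, 105 mm above the tray's origin, straight over its centre. The grip is 74 mm long (tray x), 15 mm wide (tray y: pinch it across this width) and 20 mm high; nothing stands above or beside it.
- tray_peg (a point): Tip of the round wooden peg under the middle of the tray, straight under the grip: peg 18 mm in diameter, 18 mm long, its end bevelled by 1.5 mm to 15 mm in diameter; its tip is 4 mm above the level of the feet's undersides.
- stand: The lower part of the stand, heavy and fixed to the table: white round tray 260 mm across with a 40 mm rim, and a square dark wooden post, 70 mm by 70 mm, rising from its middle to 130 mm above the table. Origin: centre of the underside; z up, x and y along the post's sides.
- stand_top (a point): Middle of the post's flat square top, 130 mm above the table. A vertical blind hole, 21 mm in diameter and 21 mm deep, is bored in the top by eye: its centre is up to 6 mm off this point along each side of the post (so within 8.5 mm), a different way each time; the offset is not told. With the peg in the hole the tray comes to rest flat on the post's top, its origin then 108 mm above the stand's origin; with the peg only standing on the top it is 18 mm higher.
- roll_a: Bread roll, 64 mm across, 40 mm high, loose in the large tray beside the post; origin under its centre. Bystander.
- roll_b: Bread roll like the other, on the other side of the post; origin under its centre. Bystander.
- bottle: Amber glass bottle, 60 mm across, 170 mm high, loose on the table; origin under its centre. Bystander.
- jar: Jar with a brass lid, 72 mm across, 85 mm high, loose on the table; origin under its centre. Bystander.
There are look-alikes about, which are no part of the job. Leave any purple or turquoise look-alike of the tray alone.

How it is judged:
At the end, for the whole second after the job is handed in: The tray sits fully home on the post: its origin 104 to 112 mm above the stand's origin (108 mm when flush), within 15 mm sideways of the middle of the post's top, level within 0.06 rad, at rest and released; rolls, bottle and jar within 30 mm of where they were (z of tray in the frame of stand between 0.104 and 0.112 m and horizontal distance between tray and stand_top below 0.015 m and angle between tray's own z axis and vertical below 0.06 rad and linear speed of tray below 0.02 m/s and distance of each of roll_a, roll_b, bottle, jar from where it was at the start of the episode below 0.03 m); the robot touches nothing.
It fails at once if a roll, the bottle or the jar is shifted by more than 30 mm or knocked over (distance of any of roll_a, roll_b, bottle, jar from where it was at the start of the episode above 0.03 m or angle between any of bottle, jar's own z axis and vertical above 0.5 rad).
It also fails if it takes over 58 s, if anything falls off the work surface, if the arm or the gripper's body presses on something with over 40 N, if the wrist force passes 120 N, or if a joint passes its speed limit or range.

### The arm

A 6-joint arm with a two-finger parallel gripper is mounted at the origin on the work surface. World frame = base frame: x ahead of the robot, y to its left, z up, the work surface at z = 0. Lengths are in m, angles in rad, forces in N, time in s.
With the tool pointing down it reaches from about 0.375 to 0.9 m from the base axis. Payload 3.1 kg.
Tool frame: the origin (TCP) lies on the centre line of the jaws, within the pads' length; the fingertips stand 25 mm ahead of it and the grasp point (between the pads) lies 6 mm ahead of it; z points along the fingers, y is the line along which they close (so a half turn about z gives the same grasp; the last joint's range is limited). The gripper opens to 87 mm and grips with 3 to 60 N. Pads are 19 mm wide; open, the fingers measure 117 mm over their backs; the gripper's body (75 mm by 190 mm) begins 51 mm behind the grasp point.
Start: joints at [-1.377, 0.527, 1.433, -0, 1.181, -0.178], TCP at [0.228, -0.582, 0.248] pointing down, gripper open.
Joint ranges: [-3.08, 3.08], [-0.75, 2.2], [0.22, 2.44], [-1.43, 4.57], [0, 2.65], [-2.85, 2.85]. Speed limits (rad/s): [2.79, 2.79, 3.14, 3.14, 3.14, 3.14].

### API

Orientations are given as a unit quaternion [x, y, z, w].
In Python, from rig import robot, capture gives the robot as it stands.
- The arm moves only by the tool drive_tool, never from a script. Its argument "deltas" is a list of rows, each a list of 7 numbers: the shift along the tool's x, y, z in m, then the turn, a rotation vector about the tool's x, y, z in degrees, then the closure, from 0 (fully open) to 1 (shut). A call has 1 to 12 rows; each row shifts and turns the commanded pose from where the row before left it, along the tool's axes as they then stand; what a row does not reach is not made up. A row lasts 1/12 s, in which the tool goes at most 41.7 mm and 7.16 degrees, less where a joint would pass 70% of its speed; a pose out of reach is approached as far as the arm can. A call is refused whole if a number of a shift passes 0.0417 or a number of a turn 7.16, either way. A call with a gripper value outside its range is refused whole. The fingers move at their own pace and stop on an object; the grip force is fixed at half the most. Time passes only in rows, so rows that do not move let the fingers close. It gives the time, the measured TCP pose, the force, the opening and the grip force at its end, in the units of the state.
- robot.get_obs(): the state, without advancing time (a new reading comes with each control period).
- capture(name): name is "scene" or "top" or "wrist"; returns a dict with "frame" (400x640x3 uint8, red, green, blue), "z_map" (400x640 float32, m along the optical axis (not along the pixel's ray), 0 where there is no reading), "camera_matrix" (3x3 intrinsics, pixels), "dist_coeffs" ([k1, k2, p1, p2, k3] as OpenCV has them; the pictures are not rectified), "position" and "attitude" of the camera in the world. Camera axes: x right, y down, z forward; pixel columns grow to the right and rows downward; lengths in m; the calibration is good to about 2 mm. A picture is of the moment at which its call begins.
- robot.hand_in(): hands the job in; it is judged then, once.
The state is a dict: "clock": time; "joint_pos": joint angles; "dq": joint speeds; "effort": joint torques, N m; "tcp_pos": TCP position; "ee_rot": TCP orientation; "ft_force": force on the tool from outside, world axes, zero at the start; "torque": the same for the moment, N m; "grip_width": finger opening in m; "grip_force": force on a finger pad.
Only numpy, scipy, OpenCV 4.12 (cv2) and the standard library are available. Lean on these libraries where they do the work, as an engineer would, in place of code of your own. Each camera call takes 0.05 s, during which the arm holds its last target. There are 200 camera calls.

## Working session

There is one attempt and no reset: what is moved stays moved. The work goes in short steps, Python scripts to look and compute and a tool call to move; the robot and the scene stay as the last step left them, time stands still between calls to the robot, and variables do not carry over. Pictures are saved under pics/ and viewed, at most 10 in all, crops included, and the job is handed in when it is done.

Besides the shell and the picture viewer there is one more tool, called after "Call:" by a JSON object that holds its "op" and its "data", one argument or row to a line. drive_tool: Moves the arm, as the interface text tells. Its arguments: {"type":"object","properties":{"deltas":{"type":"array","items":{"type":"array","items":{"type":"number"}}}},"required":["deltas"]}

```bash
mkdir -p pics && ls && cat > h.py <<'E'
import numpy as np, cv2
from rig import robot, capture
from scipy.spatial.transform import Rotation as R
def cloud(c):
    K=c["camera_matrix"];d=np.array(c["dist_coeffs"]);z=c["z_map"];h,w=z.shape
    uv=np.stack(np.meshgrid(np.arange(w),np.arange(h)),-1).reshape(-1,1,2).astype(np.float64)
    n=cv2.undistortPoints(uv,np.array(K),d).reshape(h,w,2)
    p=np.dstack([n[...,0]*z,n[...,1]*z,z])
    return p@rot(c["attitude"]).T+np.array(c["position"])
def rot(a):
    a=np.array(a)
    return a if a.shape==(3,3) else R.from_quat(a).as_matrix()
E
python3 - <<'E'
from h import *
for n in ["scene","top"]:
    c=capture(n); cv2.imwrite(f"pics/{n}0.png",c["frame"][...,::-1]); np.savez(f"{n}0.npz",**c)
    print(n,c["position"],c["attitude"],c["camera_matrix"],c["dist_coeffs"])
print(robot.get_obs())
E
```

```text
pics
scene [ 1.13865764 -0.8733471   0.79896845] [ 0.83570556  0.2702594  -0.144154   -0.45582419] [[477.11001162   0.         316.27797888]
 [  0.         477.11001162 199.35128448]
 [  0.           0.           1.        ]] [-0.02164801  0.          0.          0.          0.        ]
top [0.31755722 0.00568604 1.72063852] [ 0.71063406 -0.70050476  0.04770568 -0.04490525] [[499.2133817    0.         322.34317047]
 [  0.         499.2133817  201.64547735]
 [  0.           0.           1.        ]] [-0.155672  0.        0.        0.        0.      ]
{'clock': 0.1, 'joint_pos': array([-1.37646653e+00,  5.28367554e-01,  1.43380166e+00, -2.58606719e-05,
        1.18140099e+00, -1.78535421e-01]), 'dq': array([-7.14974025e-05, -3.68066304e-03, -2.77654216e-03,  3.11825918e-04,
        3.65942546e-04,  7.41229654e-04]), 'effort': array([-3.89108382e-04, -4.40985954e+01, -1.77150768e+01,  6.33969787e-02,
        5.33359463e-02, -4.16065177e-05]), 'tcp_pos': array([ 0.2275557 , -0.58142915,  0.24666417]), 'ee_rot': array([ 9.82670326e-01,  1.85359253e-01, -1.97655778e-05, -9.88648864e-04]), 'ft_force': array([-0.62958301,  0.22428855, -0.18925289]), 'torque': array([-0.05672312, -0.0132596 ,  0.03035965]), 'grip_force': 0.0, 'grip_width': 0.08720858104107511}
```

View pics/scene0.png

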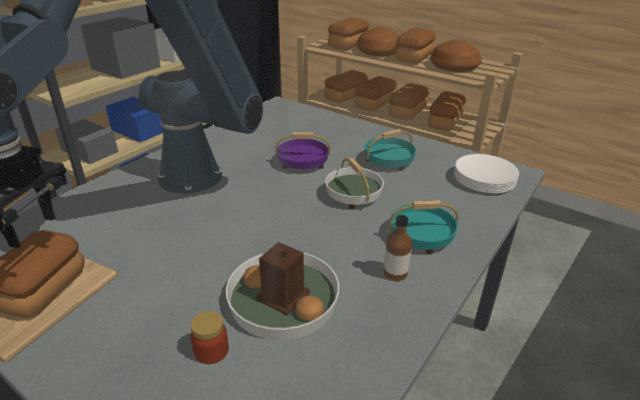

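View pics/top0.png

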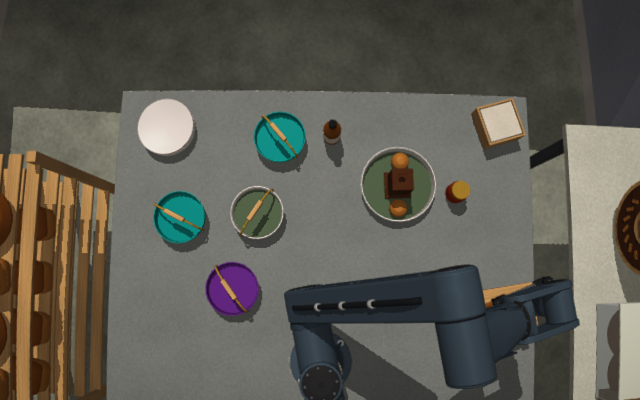

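The tray is the white-rimmed one at top (258,212) / scene (354,186). The purple one at (233,289) and the turquoise ones at (180,218) and (280,138) are look-alikes. The stand is at top (398,185), its post top at (402,180). I'll measure next and confirm with a crop.

```bash
python3 - <<'E'
from h import *
for n in ["top","scene"]:
    c=dict(np.load(f"{n}0.npz")); P=cloud(c); f=c["frame"]; hsv=cv2.cvtColor(f,cv2.COLOR_RGB2HSV)
    x0,y0,x1,y1={"top":(222,175,295,250),"scene":(318,150,390,212)}[n]
    m=np.zeros(f.shape[:2],bool); m[y0:y1,x0:x1]=1
    g=m&(P[...,2]>0.092)&(P[...,2]<0.14)&(c["z_map"]>0)
    q=P[g]; print(n,"grip pts",len(q),q.min(0),q.max(0))
    if len(q)>5:
        (cx,cy),(w,h),a=cv2.minAreaRect(q[:,:2].astype(np.float32)); print("rect",cx,cy,w,h,a,"med z",np.median(q[:,2]),q.mean(0))
        u,s,v=np.linalg.svd(q[:,:2]-q[:,:2].mean(0),full_matrices=False); print("dir",v[0],np.degrees(np.arctan2(v[0][1],v[0][0])))
    wm=m&(hsv[...,1]<60)&(hsv[...,2]>140)&(P[...,2]>.03)&(P[...,2]<.07)
    q=P[wm]; e=cv2.fitEllipse(q[:,:2].astype(np.float32)); print("rim",len(q),e,q[:,2].mean())
    x0,y0,x1,y1={"top":(370,150,430,220),"scene":(250,235,312,300)}[n]
    m[:]=0; m[y0:y1,x0:x1]=1
    q=P[m&(P[...,2]>.12)&(P[...,2]<.14)]; print("post",len(q),q.mean(0),cv2.minAreaRect(q[:,:2].astype(np.float32)))
c=dict(np.load("top0.npz"));s=dict(np.load("scene0.npz"))
a=cv2.resize(c["frame"][170:260,210:310],(500,450),interpolation=cv2.INTER_CUBIC)
b=cv2.resize(c["frame"][150:220,365:415],(300,420),interpolation=cv2.INTER_CUBIC)
im=np.zeros((450,800,3),np.uint8); im[:,:500]=a; im[:420,500:]=b
cv2.imwrite("pics/crop.png",im[...,::-1])
E
```

```text
top grip pts 173 [0.43090633 0.17974881 0.09221387] [0.56460795 0.2650383  0.1253529 ]
rect 0.4981149435043335 0.22325202822685242 0.017131885513663292 0.15811370313167572 55.50743865966797 med z 0.11133904272446227 [0.49849931 0.22198992 0.1097543 ]
dir [-0.8384214   0.54502253] 146.9737965709752
rim 214 ((0.500136137008667, 0.22247612476348877), (0.174661323428154, 0.17543315887451172), 10.234898567199707) 0.05067861925477984
post 429 [ 0.60630024 -0.25802154  0.13056257] ((0.6065937280654907, -0.25770705938339233), (0.07177668809890747, 0.06892147660255432), 2.3251161575317383)
scene grip pts 159 [0.44026496 0.18019455 0.09202434] [0.56463243 0.25882065 0.11794498]
rect 0.5033745765686035 0.21996937692165375 0.017409557476639748 0.14607509970664978 56.78147506713867 med z 0.10702341093893253 [0.50856315 0.21365744 0.10660404]
dir [ 0.84834888 -0.52943761] -31.96746415973185
rim 295 ((0.5019701719284058, 0.22202365100383759), (0.172920823097229, 0.1753997951745987), 11.261536598205566) 0.04389240918489758
post 779 [ 0.60951169 -0.26155713  0.12808042] ((0.6065680384635925, -0.25796353816986084), (0.07307583838701248, 0.07421433925628662), 1.6324882507324219)
```

View pics/crop.png

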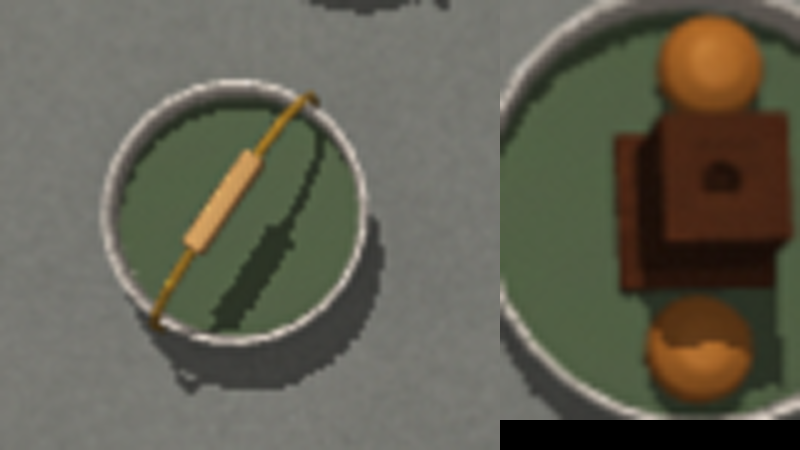

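The crop confirms the white-rimmed tray with the wooden grip. The hole shows in the post top at crop (722,177), which is top (402,179.5). Next I'll take a wrist camera look at the hole from above the post.

Call:
{"op": "drive_tool", "data": {
  "deltas": [
    [0.039,-0.0136,-0.009,0,0,0,0],
    [0.039,-0.0136,-0.009,0,0,0,0],
    [0.039,-0.0136,-0.009,0,0,0,0],
    [0.039,-0.0136,-0.009,0,0,0,0],
    [0.039,-0.0136,-0.009,0,0,0,0],
    [0.039,-0.0136,-0.009,0,0,0,0],
    [0.039,-0.0136,-0.009,0,0,0,0],
    [0.039,-0.0136,-0.009,0,0,0,0],
    [0.039,-0.0136,-0.009,0,0,0,0],
    [0.039,-0.0136,-0.009,0,0,0,0],
    [0.039,-0.0136,-0.009,0,0,0,0],
    [0.039,-0.0136,-0.009,0,0,0,0]
  ]
}}

```text
clock: 1.1
tcp_pos: [0.5997, -0.2624, 0.354]
ee_rot: [0.983, 0.185, -0.0, -0.0]
ft_force: [0.9, -0.8, 0.3]
grip_width: 0.087
grip_force: 0.0
```

Call:
{"op": "drive_tool", "data": {
  "deltas": [
    [0,0,0,0,0,0,0],
    [0,0,0,0,0,0,0],
    [0,0,0,0,0,0,0],
    [0,0,0,0,0,0,0]
  ]
}}

```text
clock: 1.43
tcp_pos: [0.5974, -0.265, 0.3531]
ee_rot: [0.983, 0.185, -0.001, -0.001]
ft_force: [-0.2, -0.4, 0.9]
grip_width: 0.0871
grip_force: 0.0
```

```bash
python3 - <<'E'
from h import *
for n in ["wrist","top"]:
    c=capture(n); cv2.imwrite(f"pics/{n}1.png",c["frame"][...,::-1]); np.savez(f"{n}1.npz",**c)
    print(c["position"],c["attitude"])
    P=cloud(c); 
    if n=="wrist":
        m=(P[...,2]>.126)&(P[...,2]<.135)&(c["z_map"]>0); m=m&(np.hypot(P[...,0]-.6066,P[...,1]+.258)<.06)
        print(m.sum(),np.argwhere(m).min(0),np.argwhere(m).max(0), cv2.minAreaRect(P[m][:,:2].astype(np.float32)),np.median(P[m][:,2]))
        h=(P[...,2]<.124)&(np.hypot(P[...,0]-.6066,P[...,1]+.258)<.022)&(c["z_map"]>0)
        print(h.sum(),P[h].mean(0) if h.any() else 0,P[h][:,2].min() if h.any() else 0)
o=robot.get_obs();print(o["clock"],o["tcp_pos"],o["ee_rot"])
E
```

```text
[ 0.67221909 -0.23605355  0.49004452] [ 0.81596806 -0.55883328 -0.08403847  0.12181557]
4030 [128 272] [210 354] ((0.6059898138046265, -0.25768619775772095), (0.0707397386431694, 0.07021797448396683), 1.9776108264923096) 0.1297964026466685
279 [ 0.59998414 -0.25540423  0.11037452] 0.10640450744007668
[0.31755722 0.00568604 1.72063852] [ 0.71063406 -0.70050476  0.04770568 -0.04490525]
1.5333 [ 0.59737268 -0.26544105  0.35341032] [ 9.82893428e-01  1.84173588e-01 -6.60102015e-04 -4.04106672e-04]
```

View pics/wrist1.png

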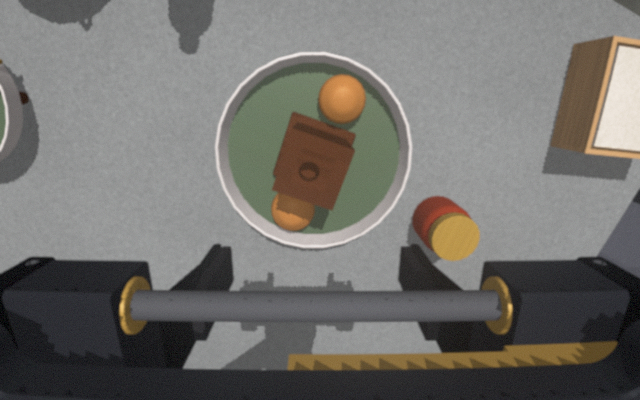

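```bash
python3 - <<'E'
from h import *
c=dict(np.load("wrist1.npz")); P=cloud(c); o=np.array(c["position"])
D=P-o; Q=o+D*((.13-o[2])/D[...,2])[...,None]
near=np.zeros(P.shape[:2],bool); near[150:192,288:332]=1
for t in (.128,.127,.125):
    h=(near&(P[...,2]<t)&(P[...,2]>.1)).astype(np.uint8)
    n,l,s,ce=cv2.connectedComponentsWithStats(h); k=1+np.argmax(s[1:,4]); m=l==k
    ct,_=cv2.findContours(m.astype(np.uint8),0,1); pts=ct[0][:,0]; q=Q[pts[:,1],pts[:,0],:2].astype(np.float32)
    print(t,s[k],ce[k],Q[m].mean(0),cv2.minEnclosingCircle(q),cv2.fitEllipse(q))
g=cv2.cvtColor(c["frame"],cv2.COLOR_RGB2GRAY)
print(g[158:186:1,295:324:2])
E
```

```text
0.128 [299 162  21  20 305] [308.55737705 171.28852459] [ 0.60325407 -0.25447103  0.13      ] ((0.6032090783119202, -0.25495705008506775), 0.011401209980249405) ((0.6032147407531738, -0.2545386552810669), (0.019786374643445015, 0.020704900845885277), 8.223857879638672)
0.127 [299 162  20  19 292] [308.55136986 171.24657534] [ 0.60329454 -0.25444829  0.13      ] ((0.6033867001533508, -0.2543761134147644), 0.01043655164539814) ((0.6032673716545105, -0.25446128845214844), (0.01950620673596859, 0.019985565915703773), 24.618627548217773)
0.125 [299 162  20  19 282] [308.65248227 171.0212766 ] [ 0.60356135 -0.25446195  0.13      ] ((0.60358726978302, -0.2543741464614868), 0.010326827876269817) ((0.6035223007202148, -0.25447916984558105), (0.019078556448221207, 0.019726969301700592), 10.6019926071167)
[[76 74 72 76 72 75 74 77 71 75 72 77 70 72 66]
 [76 68 69 73 73 73 72 73 72 74 75 73 70 67 72]
 [72 70 69 71 71 73 72 70 75 71 77 74 74 70 74]
 [76 70 73 73 70 72 69 71 69 73 71 74 73 70 76]
 [72 74 69 69 67 63 61 56 60 67 74 72 77 73 74]
 [73 73 68 72 59 51 54 57 54 57 65 74 74 75 71]
 [74 7
[... 478 characters left out ...]
 72 63 56 76 80 77 76 78 76 62 55 66 72 77]
 [76 78 66 61 69 76 78 78 75 76 58 52 69 74 75]
 [78 74 70 53 59 71 77 77 78 65 62 63 72 77 70]
 [80 72 79 61 63 64 67 71 68 62 57 64 74 76 71]
 [79 78 74 71 61 64 69 63 61 55 61 69 74 77 72]
 [82 75 79 76 65 62 60 60 63 61 66 73 78 75 76]
 [77 81 80 76 68 67 64 58 59 72 72 69 77 76 73]
 [77 77 76 77 81 76 65 72 69 73 74 76 73 78 78]
 [75 77 78 82 77 82 78 74 75 74 74 76 78 76 75]
 [80 75 77 80 79 75 75 75 79 78 71 73 75 75 72]
 [76 78 74 76 73 78 71 74 79 81 78 79 76 74 75]
 [77 77 78 76 77 80 78 79 77 75 78 79 76 80 78]]<stdin>:3: RuntimeWarning: divide by zero encountered in divide
<stdin>:3: RuntimeWarning: invalid value encountered in multiply
```

Call:
{"op": "drive_tool", "data": {
  "deltas": [
    [0.007,-0.0408,0,0,0,0,0],
    [0.007,-0.0408,0,0,0,0,0],
    [0.007,-0.0408,0,0,0,0,0],
    [0.007,-0.0408,0,0,0,0,0],
    [0.007,-0.0408,0,0,0,0,0],
    [0.007,-0.0408,0,0,0,0,0],
    [0.007,-0.0408,0,0,0,0,0],
    [0.007,-0.0408,0,0,0,0,0],
    [0.007,-0.0408,0,0,0,0,0],
    [0.007,-0.0408,0,0,0,0,0],
    [0.007,-0.0408,0,0,0,0,0],
    [0.007,-0.0408,0,0,0,0,0]
  ]
}}

```text
clock: 2.53
tcp_pos: [0.498, 0.2228, 0.3541]
ee_rot: [0.983, 0.184, 0.0, 0.0]
ft_force: [1.1, 0.1, 0.8]
grip_width: 0.087
grip_force: 0.0
```

Call:
{"op": "drive_tool", "data": {
  "deltas": [
    [0,0,0,0,0,-7,0],
    [0,0,0,0,0,-7,0],
    [0,0,0,0,0,-7,0],
    [0,0,0,0,0,-7,0],
    [0,0,0,0,0,-7,0],
    [0,0,0,0,0,-7,0],
    [0,0,0,0,0,-7,0],
    [0,0,0,0,0,-7,0],
    [0,0,0,0,0,-7,0],
    [0,0,0,0,0,-7,0],
    [0,0,0,0,0,-7,0],
    [0,0,0,0,0,-7,0]
  ]
}}

```text
clock: 3.53
tcp_pos: [0.4987, 0.221, 0.3539]
ee_rot: [0.605, 0.796, -0.0, -0.0]
ft_force: [0.1, 0.6, -0.3]
grip_width: 0.0868
grip_force: 0.0
```

Call:
{"op": "drive_tool", "data": {
  "deltas": [
    [0,0,0,0,0,-7,0],
    [0,0,0,0,0,-7,0],
    [0,0,0,0,0,-7,0],
    [0,0,0,0,0,-7,0],
    [0,0,0,0,0,-7,0],
    [0,0,0,0,0,-6,0],
    [0,0,0,0,0,0,0],
    [0,0,0,0,0,0,0],
    [0,0,0,0,0,0,0],
    [0,0,0,0,0,0,0]
  ]
}}

```text
clock: 4.37
tcp_pos: [0.4987, 0.2219, 0.354]
ee_rot: [0.29, 0.957, 0.0, -0.0]
ft_force: [-0.2, 0.2, -0.3]
grip_width: 0.0868
grip_force: 0.0
```

```bash
python3 - <<'E'
from h import *
c=capture("wrist"); cv2.imwrite("pics/wrist2.png",c["frame"][...,::-1]); np.savez("wrist2.npz",**c)
P=cloud(c); hsv=cv2.cvtColor(c["frame"],cv2.COLOR_RGB2HSV)
o=robot.get_obs();T=rot(o["ee_rot"]);print(o["clock"],o["tcp_pos"],o["ee_rot"],"yaw",np.degrees(np.arctan2(T[1,0],T[0,0])),o["joint_pos"])
near=(np.hypot(P[...,0]-.5,P[...,1]-.222)<.11)&(c["z_map"]>0)
m=near&(P[...,2]>.109)&(P[...,2]<.122)
print(m.sum(),np.median(P[m][:,2]),cv2.minAreaRect(P[m][:,:2].astype(np.float32)),P[m].mean(0))
v=np.linalg.svd(P[m][:,:2]-P[m][:,:2].mean(0),full_matrices=False)[2][0];print(np.degrees(np.arctan2(v[1],v[0])))
w=near&(P[...,2]>.046)&(P[...,2]<.056)&(hsv[...,1]<60)
print(w.sum(),cv2.fitEllipse(P[w][:,:2].astype(np.float32)))
E
```

```text
4.4167 [0.4986269  0.22206764 0.35399472] [ 2.90188424e-01  9.56969528e-01 -2.23786830e-06 -2.97943256e-05] yaw 146.26152590305665 [ 2.14189923e-01  3.08971476e-01  1.49043386e+00  2.57788814e-05
  1.34224155e+00 -7.67764789e-01]
868 0.1146495636541475 ((0.49762433767318726, 0.22358101606369019), (0.014627029187977314, 0.07726390659809113), 56.43989562988281) [0.49784565 0.22372266 0.11450305]
-33.063563284522004
1704 ((0.49915069341659546, 0.22277425229549408), (0.17318816483020782, 0.1740686148405075), 148.25970458984375)
```

View pics/wrist2.png

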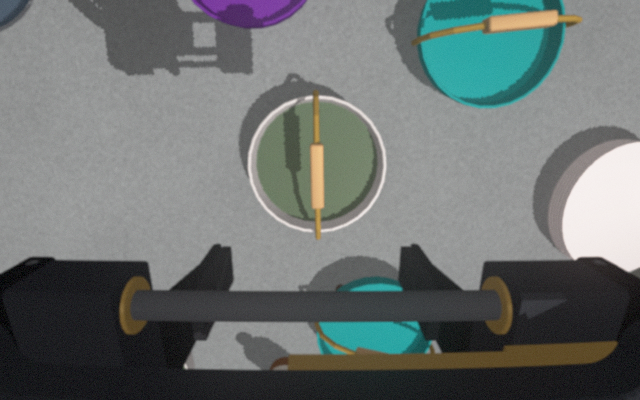

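The wrist view shows the wooden grip of the white-rimmed tray at (317,176), between the jaws. I'll descend and grip.

Call:
{"op": "drive_tool", "data": {
  "deltas": [
    [0.001,0.001,0.0204,0,0,-0.4,0],
    [0,0,0.0204,0,0,0,0],
    [0,0,0.0204,0,0,0,0],
    [0,0,0.0204,0,0,0,0],
    [0,0,0.0204,0,0,0,0],
    [0,0,0.0204,0,0,0,0],
    [0,0,0.0204,0,0,0,0],
    [0,0,0.0204,0,0,0,0],
    [0,0,0.0204,0,0,0,0],
    [0,0,0.0204,0,0,0,0],
    [0,0,0.0204,0,0,0,0],
    [0,0,0.0204,0,0,0,0]
  ]
}}

```text
clock: 5.42
tcp_pos: [0.4986, 0.2238, 0.1083]
ee_rot: [0.286, 0.958, 0.0, 0.0]
ft_force: [0.3, -0.0, 1.0]
grip_width: 0.0871
grip_force: 0.0
```

Call:
{"op": "drive_tool", "data": {
  "deltas": [
    [0,0,0,0,0,0,0],
    [0,0,0,0,0,0,0.5],
    [0,0,0,0,0,0,0.8],
    [0,0,0,0,0,0,1],
    [0,0,0,0,0,0,1],
    [0,0,0,0,0,0,1],
    [0,0,0,0,0,0,1],
    [0,0,0,0,0,0,1],
    [0,0,0,0,0,0,1],
    [0,0,0,0,0,0,1],
    [0,0,0,0,0,0,1],
    [0,0,0,0,0,0,1]
  ]
}}

```text
clock: 6.42
tcp_pos: [0.4983, 0.2237, 0.1092]
ee_rot: [0.286, 0.958, -0.0, -0.0]
ft_force: [-0.2, -0.2, 0.2]
grip_width: 0.0214
grip_force: 0.0
```

Call:
{"op": "drive_tool", "data": {
  "deltas": [
    [0,0,0,0,0,0,1],
    [0,0,0,0,0,0,1],
    [0,0,0,0,0,0,1],
    [0,0,0,0,0,0,1],
    [0,0,0,0,0,0,1],
    [0,0,0,0,0,0,1]
  ]
}}

```text
clock: 6.92
tcp_pos: [0.4983, 0.2237, 0.1091]
ee_rot: [0.286, 0.958, -0.0, -0.0]
ft_force: [0.8, 0.4, -1.7]
grip_width: 0.0148
grip_force: 30.0
```

Call:
{"op": "drive_tool", "data": {
  "deltas": [
    [0,0,-0.005,0,0,0,1],
    [0,0,-0.01,0,0,0,1],
    [0,0,-0.018,0,0,0,1],
    [0,0,-0.018,0,0,0,1],
    [0,0,-0.018,0,0,0,1],
    [0,0,-0.018,0,0,0,1],
    [0,0,-0.018,0,0,0,1],
    [0,0,-0.018,0,0,0,1],
    [0,0,-0.018,0,0,0,1],
    [0,0,-0.018,0,0,0,1],
    [0,0,-0.018,0,0,0,1],
    [0,0,-0.01,0,0,0,1]
  ]
}}

```text
clock: 7.92
tcp_pos: [0.4985, 0.2238, 0.2987]
ee_rot: [0.286, 0.958, 0.001, 0.001]
ft_force: [1.2, 0.7, -3.8]
grip_width: 0.0146
grip_force: 30.0
```

Call:
{"op": "drive_tool", "data": {
  "deltas": [
    [0,0,0,0,0,0,1],
    [0,0,0,0,0,0,1],
    [0,0,0,0,0,0,1],
    [0,0,0,0,0,0,1]
  ]
}}

```text
clock: 8.25
tcp_pos: [0.4973, 0.2235, 0.2948]
ee_rot: [0.286, 0.958, -0.001, -0.001]
ft_force: [0.1, -1.0, -4.9]
grip_width: 0.0148
grip_force: 30.0
```

```bash
cat > chk.py <<'E'
from h import *
import sys
c=capture("wrist"); cv2.imwrite(f"pics/{sys.argv[1]}.png",c["frame"][...,::-1]); np.savez(sys.argv[1]+".npz",**c)
o=robot.get_obs();T=rot(o["ee_rot"]);p=o["tcp_pos"];print(o["clock"],p,o["ft_force"],o["torque"],o["grip_width"],o["grip_force"],"yaw",np.degrees(np.arctan2(T[1,0],T[0,0])))
P=(cloud(c)-p)@T; hsv=cv2.cvtColor(c["frame"],cv2.COLOR_RGB2HSV)   # tool frame
ok=(c["z_map"]>0)&(np.hypot(P[...,0],P[...,1])<.105)
w=ok&(P[...,2]>.045)&(P[...,2]<.075)&(hsv[...,1]<70)&(hsv[...,2]>110)
if w.sum()>20:
    q=P[w]; print("rim tool",w.sum(),cv2.fitEllipse(q[:,:2].astype(np.float32)),np.percentile(q[:,2],[5,50,95]))
    A=np.c_[q,np.ones(len(q))]; 
f=ok&(P[...,2]>.07)&(P[...,2]<.10)&(hsv[...,1]>40)&(hsv[...,0]>30)&(hsv[...,0]<80)
if f.sum()>20:
    q=P[f]; co=np.linalg.lstsq(np.c_[q[:,:2],np.ones(len(q))],q[:,2],rcond=None)[0]; print("floor plane z=ax+by+c",f.sum(),co)
E
python3 chk.py wrist3
```

```text
8.3 [0.49748588 0.22353523 0.29480413] [ 0.1189456  -0.58284876 -3.62250281] [ 0.05834716 -0.11152537 -0.06947863] 0.014723223705057418 29.98493048362434 yaw 146.75346234229673
rim tool 7996 ((-0.0005781203508377075, -0.0004906232934445143), (0.17065496742725372, 0.17133282124996185), 90.3701400756836) [0.05654298 0.0602308  0.07318845]
floor plane z=ax+by+c 25311 [ 3.73207437e-04 -7.23345340e-05  8.06276894e-02]
```

View pics/wrist3.png

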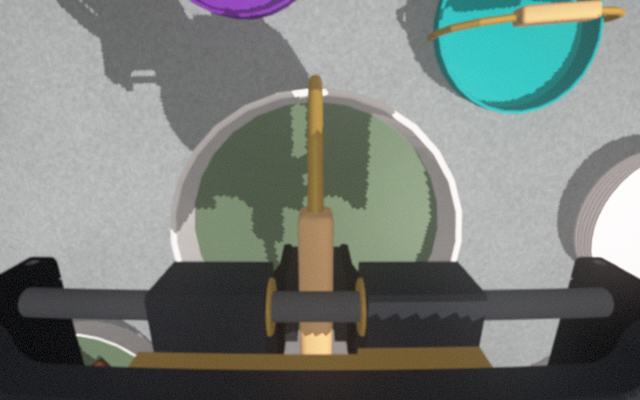

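Gripped and level: the rim circle in the tool frame is centred within 1 mm. I'll carry it over the hole.

Call:
{"op": "drive_tool", "data": {
  "deltas": [
    [-0.007,-0.007,0,0,0,0,1],
    [-0.012,-0.012,0,0,0,0,1],
    [-0.0165,-0.0161,0,0,0,0,1],
    [-0.0165,-0.0161,0,0,0,0,1],
    [-0.0165,-0.0161,0,0,0,0,1],
    [-0.0165,-0.0161,0,0,0,0,1],
    [-0.0165,-0.0161,0,0,0,0,1],
    [-0.0165,-0.0161,0,0,0,0,1],
    [-0.0165,-0.0161,0,0,0,0,1],
    [-0.0165,-0.0161,0,0,0,0,1],
    [-0.0165,-0.0161,0,0,0,0,1],
    [-0.0165,-0.0161,0,0,0,0,1]
  ]
}}

```text
clock: 9.3
tcp_pos: [0.5533, -0.0296, 0.2956]
ee_rot: [0.286, 0.958, -0.0, -0.001]
ft_force: [0.3, -0.2, -3.3]
grip_width: 0.0147
grip_force: 30.0
```

Call:
{"op": "drive_tool", "data": {
  "deltas": [
    [-0.0165,-0.016,0,0,0,0,1],
    [-0.0165,-0.016,0,0,0,0,1],
    [-0.0165,-0.016,0,0,0,0,1],
    [-0.0165,-0.016,0,0,0,0,1],
    [-0.0165,-0.016,0,0,0,0,1],
    [-0.0165,-0.016,0,0,0,0,1],
    [-0.0165,-0.016,0,0,0,0,1],
    [-0.0165,-0.016,0,0,0,0,1],
    [-0.0165,-0.016,0,0,0,0,1],
    [-0.011,-0.011,0,0,0,0,1],
    [-0.0065,-0.0065,0,0,0,0,1],
    [0,0,0,0,0,0,1]
  ]
}}

```text
clock: 10.3
tcp_pos: [0.6038, -0.2561, 0.2954]
ee_rot: [0.287, 0.958, -0.0, -0.0]
ft_force: [0.8, -0.2, -4.0]
grip_width: 0.0147
grip_force: 30.0
```

Call:
{"op": "drive_tool", "data": {
  "deltas": [
    [0,0,0.005,0,0,0,1],
    [0,0,0.01,0,0,0,1],
    [0,0,0.01,0,0,0,1],
    [0,0,0.01,0,0,0,1],
    [0,0,0.005,0,0,0,1],
    [0,0,0,0,0,0,1],
    [0,0,0,0,0,0,1],
    [0,0,0,0,0,0,1],
    [0,0,0,0,0,0,1]
  ]
}}

```text
clock: 11.05
tcp_pos: [0.6043, -0.254, 0.2569]
ee_rot: [0.286, 0.958, -0.0, 0.001]
ft_force: [0.1, 0.1, -3.6]
grip_width: 0.0144
grip_force: 30.0
```

```bash
python3 chk.py wrist4 && python3 - <<'E'
from h import *
for n in ["top","scene"]:
    c=capture(n); np.savez(f"{n}4.npz",**c); P=cloud(c)
    hsv=cv2.cvtColor(c["frame"],cv2.COLOR_RGB2HSV)
    m=(np.hypot(P[...,0]-.603,P[...,1]+.254)<.11)&(P[...,2]>.187)&(P[...,2]<.21)&(hsv[...,1]<70)&(hsv[...,2]>110)
    print(n,m.sum(),cv2.fitEllipse(P[m][:,:2].astype(np.float32)) if m.sum()>5 else 0)
E
```

```text
11.1 [ 0.60423648 -0.25396681  0.25690905] [ 0.2719622   0.04654385 -3.12007673] [ 0.07386031 -0.13075705 -0.06790352] 0.014550092727452528 29.98499401845038 yaw 146.76014614775426
rim tool 7996 ((-0.0007742792367935181, -0.00030095409601926804), (0.17070245742797852, 0.171254962682724), 88.60516357421875) [0.05658233 0.06031109 0.07333556]
floor plane z=ax+by+c 25580 [ 0.0007111  -0.0001994   0.08063017]
top 32 ((0.6094990968704224, -0.1789342761039734), (0.020929614081978798, 0.0668836310505867), 86.42063903808594)
scene 825 ((0.6070142388343811, -0.25621798634529114), (0.17357443273067474, 0.17435750365257263), 125.44844055175781)
```

Call:
{"op": "drive_tool", "data": {
  "deltas": [
    [0.001,0,0.005,0,0,0,1],
    [0,0,0.005,0,0,0,1],
    [0,0,0.005,0,0,0,1],
    [0,0,0.003,0,0,0,1],
    [0,0,0.002,0,0,0,1],
    [0,0,0.002,0,0,0,1],
    [0,0,0.002,0,0,0,1],
    [0,0,0.0015,0,0,0,1],
    [0,0,0,0,0,0,1]
  ]
}}

```text
clock: 11.95
tcp_pos: [0.6029, -0.2532, 0.2304]
ee_rot: [0.286, 0.958, 0.0, -0.0]
ft_force: [-1.0, -0.6, -4.4]
grip_width: 0.0147
grip_force: 30.0
```

No contact force below the post-top level, so the peg is in the hole. I'll continue down slowly.

Call:
{"op": "drive_tool", "data": {
  "deltas": [
    [0,0,0.002,0,0,0,1],
    [0,0,0.002,0,0,0,1],
    [0,0,0.002,0,0,0,1],
    [0,0,0.002,0,0,0,1],
    [0,0,0.001,0,0,0,1],
    [0,0,0,0,0,0,1]
  ]
}}

```text
clock: 12.45
tcp_pos: [0.6029, -0.2531, 0.2213]
ee_rot: [0.286, 0.958, 0.0, -0.0]
ft_force: [0.0, 0.1, -4.5]
grip_width: 0.0142
grip_force: 30.0
```

Call:
{"op": "drive_tool", "data": {
  "deltas": [
    [0,0,0.001,0,0,0,1],
    [0,0,0.001,0,0,0,1],
    [0,0,0.001,0,0,0,1],
    [0,0,0,0,0,0,1]
  ]
}}

```text
clock: 12.78
tcp_pos: [0.603, -0.2532, 0.2185]
ee_rot: [0.286, 0.958, 0.0, -0.0]
ft_force: [0.8, -0.7, -4.8]
grip_width: 0.0144
grip_force: 30.0
```

Call:
{"op": "drive_tool", "data": {
  "deltas": [
    [0,0,0.001,0,0,0,1],
    [0,0,0.001,0,0,0,1],
    [0,0,0,0,0,0,1],
    [0,0,0,0,0,0,1]
  ]
}}

```text
clock: 13.12
tcp_pos: [0.603, -0.2533, 0.2172]
ee_rot: [0.286, 0.958, -0.0, 0.0]
ft_force: [-2.1, -1.2, -0.6]
grip_width: 0.0149
grip_force: 30.0
```

The tray's weight has come off the wrist at TCP z 0.217, so it is home. I'll release it and back away upwards.

Call:
{"op": "drive_tool", "data": {
  "deltas": [
    [0,0,0,0,0,0,0.6],
    [0,0,0,0,0,0,0.4],
    [0,0,0,0,0,0,0],
    [0,0,0,0,0,0,0],
    [0,0,0,0,0,0,0],
    [0,0,0,0,0,0,0],
    [0,0,0,0,0,0,0],
    [0,0,0,0,0,0,0],
    [0,0,0,0,0,0,0],
    [0,0,0,0,0,0,0],
    [0,0,0,0,0,0,0],
    [0,0,0,0,0,0,0]
  ]
}}

```text
clock: 14.12
tcp_pos: [0.603, -0.2532, 0.2167]
ee_rot: [0.286, 0.958, 0.0, 0.0]
ft_force: [0.3, 0.3, -0.1]
grip_width: 0.0837
grip_force: 0.0
```

Call:
{"op": "drive_tool", "data": {
  "deltas": [
    [0,0,-0.005,0,0,0,0],
    [0,0,-0.01,0,0,0,0],
    [0,0,-0.015,0,0,0,0],
    [0,0,-0.015,0,0,0,0],
    [0,0,-0.015,0,0,0,0],
    [0,0,-0.015,0,0,0,0],
    [0,0,-0.015,0,0,0,0],
    [0,0,-0.015,0,0,0,0],
    [0,0,-0.015,0,0,0,0],
    [0,0,-0.01,0,0,0,0],
    [0,0,0,0,0,0,0],
    [0,0,0,0,0,0,0]
  ]
}}

```text
clock: 15.12
tcp_pos: [0.6031, -0.2533, 0.3476]
ee_rot: [0.286, 0.958, -0.0, 0.001]
ft_force: [0.4, 0.6, -0.4]
grip_width: 0.0871
grip_force: 0.0
```

```bash
python3 - <<'E'
from h import *
o=robot.get_obs();print(o["clock"],o["tcp_pos"],o["ft_force"],o["grip_width"])
for n in ["scene","wrist"]:
    c=capture(n); P=cloud(c); hsv=cv2.cvtColor(c["frame"],cv2.COLOR_RGB2HSV); cv2.imwrite(f"pics/{n}5.png",c["frame"][...,::-1])
    near=(np.hypot(P[...,0]-.605,P[...,1]+.256)<.1)
    m=near&(P[...,2]>.145)&(P[...,2]<.185)&(hsv[...,1]<70)&(hsv[...,2]>110)
    e=cv2.fitEllipse(P[m][:,:2].astype(np.float32)); print(n,m.sum(),e[:2],"rim z",np.percentile(P[m][:,2],[50,90,98]))
    f=near&(np.hypot(P[...,0]-.605,P[...,1]+.256)<.07)&(P[...,2]>.12)&(P[...,2]<.16)&(hsv[...,0]>30)&(hsv[...,0]<80); q=P[f]
    print("floor",f.sum(),np.linalg.lstsq(np.c_[q[:,:2]-[.605,-.256],np.ones(len(q))],q[:,2],rcond=None)[0])
    g=near&(P[...,2]>.208)&(P[...,2]<.24); print("grip top",np.percentile(P[g][:,2],[50,90]) if g.any() else 0,P[g].mean(0) if g.any() else 0)
E
```

```text
15.1167 [ 0.60313969 -0.25326543  0.34759736] [ 0.35439405  0.60335019 -0.3618408 ] 0.08707600750946026
scene 986 ((0.6058497428894043, -0.25555655360221863), (0.1732223480939865, 0.17382262647151947)) rim z [0.15434221 0.15948273 0.16072485]
floor 1704 [-7.47787458e-05 -1.83341154e-03  1.35714980e-01]
grip top [0.22050909 0.22300035] [ 0.61258068 -0.26143348  0.21827183]
wrist 4784 ((0.6035654544830322, -0.25420325994491577), (0.171876460313797, 0.17239902913570404)) rim z [0.15775409 0.16038441 0.16115317]
floor 11741 [ 0.00114366 -0.00091095  0.13653476]
grip top [0.22233723 0.22353538] [ 0.59952772 -0.25160711  0.22013878]
```

View pics/scene5.png

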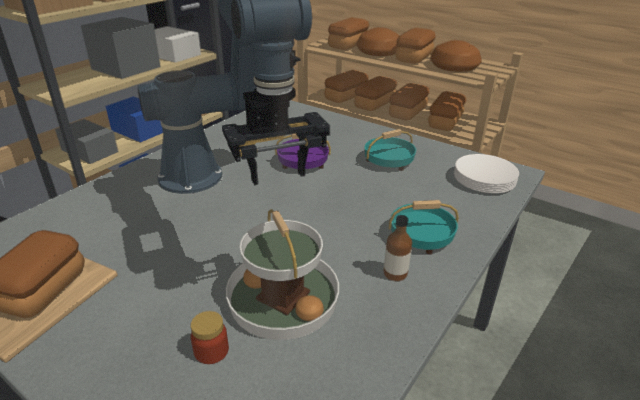

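The scene view shows the tray level on the post at (281,248), rim top at 0.160 to 0.161 m against 0.160 m when flush. The rolls, bottle and jar are where they were, and the arm is clear.

```bash
python3 -c "
from rig import robot
print(robot.hand_in())"
```

```text
the job is handed in; nothing more can be done
None
```

The small tray's peg is in the hole and the tray sits flush and level on the post, released, with the rolls, bottle and jar where they were; I handed the job in at about 15 s on the robot's clock, and no verdict came back.

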